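# Close the shock reservoir with its screw cap

### The arm

A 6-joint arm with a two-finger parallel gripper is mounted at the origin on the work surface. World frame = base frame: x ahead of the robot, y to its left, z up, the work surface at z = 0. Lengths are in m, angles in rad, forces in N, time in s.
With the tool pointing down it reaches from about 0.35 to 0.85 m from the base axis. Payload 8.1 kg.
Tool frame: the origin (TCP) lies on the mounting face of the last link; the fingertips stand 186 mm ahead of it and the grasp point (between the pads) lies 167 mm ahead of it; z points along the fingers, y is the line along which they close (so a half turn about z gives the same grasp; the last joint's range is limited). The gripper opens to 93 mm and grips with 3 to 60 N. Pads are 15 mm wide; open, the fingers measure 128 mm over their backs; the gripper's body (75 mm by 188 mm) begins 65 mm behind the grasp point.
Start: joints at [-1.222, 0.13, 1.488, -0, 1.523, -0.085], TCP at [0.252, -0.544, 0.405] pointing down, gripper open.
Joint ranges: [-2.96, 2.96], [-0.89, 2.26], [0.02, 2.5], [-1.34, 4.48], [0, 2.73], [-2.66, 2.66]. Speed limits (rad/s): [2.39, 2.39, 2.79, 3.14, 3.14, 3.14].

### API

Orientations are given as a rotation vector (axis times angle).
In Python, from plant import read_state, read_camera, camera_params, close_job gives the robot as it stands. The module is installed in compiled form; this text tells all that it offers.
- The arm moves only by the tool servo_tool, never from a script. Its argument "increments" is a list of rows, each an object with "slide": the shift along the tool's x, y, z in mm, a list of three; "dr": the turn, a rotation vector about the tool's x, y, z in rad, a list of three; "jaw": the closure, from 0 (fully open) to 1 (shut). In form: [{"slide": [x, y, z], "dr": [ax, ay, az], "jaw": jaw}, ...]. A call has 1 to 20 rows; each row is the pose to reach, as a shift and turn from the pose commanded when the call began, along the tool's axes at that moment; what a row does not reach only later rows make up. A row lasts 1/10 s, in which the tool goes at most 50 mm and 8.59 degrees, less where a joint would pass 70% of its speed; a pose out of reach is approached as far as the arm can. A call with a gripper value outside its range is refused whole. The fingers move at their own pace and stop on an object; "force" is the grip in N (left out, the last holds). Time passes only in rows, so rows that repeat a pose let the fingers close. It gives the time, the measured TCP pose, the force, the opening and the grip force at its end, in the units of the state.
- read_state(): the state, without advancing time (a new reading comes with each control period).
- read_camera(name): name is "scene" or "top"; returns (picture, depth): 384x512x3 uint8, red, green, blue; 384x512 float32, m along the optical axis (not along the pixel's ray), 0 where there is no reading.
- camera_params(name): a dict with "fx", "fy", "cx", "cy" (pixels), "rvec" (rotation vector, rad) and "tvec" (3), from world to camera coordinates, as OpenCV has them. Camera axes: x right, y down, z forward; pixel columns grow to the right and rows downward; lengths in m; the calibration is good to about 2 mm. A picture is of the moment at which its call begins. camera_params takes no time and is no camera call.
- close_job(): hands the job in; it is judged then, once.
The state is a dict: "t": time; "q": joint angles; "dq": joint speeds; "joint_torque": joint torques, N m; "tool_pos": TCP position; "orientation": TCP orientation; "force": force on the tool from outside, world axes, zero at the start; "wrist_torque": the same for the moment, N m; "opening": finger opening in m; "gripper_force": force on a finger pad.
Only numpy, scipy, OpenCV 4.12 (cv2) and the standard library are available. Lean on these libraries where they do the work, as an engineer would, in place of code of your own. Each camera call takes 0.05 s, during which the arm holds its last target. There are 200 camera calls.

### The job

Put the orange screw cap on the upright shock reservoir in the bench stand and screw it fully home against its spring, then let go. The thread starts cannot be seen under the cap: press it down gently and, unless it has already dropped in, turn it backward (counter-clockwise seen from above) until you feel it drop, then keep pressing lightly and screw it forward (clockwise) until it stops. Never force it down (stay under 20 N), and leave the two spray cans and the clear tub where they stand.

Things in the scene. Friction and masses are not known exactly. Their poses are not given: they have to be found in the camera images.
- cap_center (a point): Centre of the orange round ribbed plastic cap, 54 mm across, 32 mm high, 80 g, standing mouth down on the table: on its axis, 16 mm above its lower edge; z up. Its closed top is 10 mm thick with a white stripe; below is a bore 46 mm wide, 22 mm deep, with thread lugs inside. Once screwed home this point is 6 mm below the reservoir's rim.
- cap: The same cap; origin on its axis at the lower edge, z up, x towards the white stripe on its top. Inside the bore are four thread lugs every 90 degrees, one under the stripe: 4 mm (11 degrees) wide, 3 mm thick, undersides 9 mm above the lower edge, reaching in to 19 mm from the axis.
- mouth (a point): Centre of the rim of the upright shock reservoir, about 125 mm above the table; z up. Aluminium neck 36 mm across with a 4 mm lead-in chamfer, on a dark 47 mm body. A cap on the thread ribs stops with its centre from 1 mm below to 4 mm above the rim when pressed; to get under the ribs it must drop to 2.5 mm or more below the rim.
- cradle: Orange-rimmed sprung cradle in the stand that carries the reservoir, origin on its axis 28 mm above the table. Pressed down, it and the reservoir (mouth, thread, plate) sink by 1 mm per 2.5 N, at most 14 mm. Its axes do not turn with the reservoir, which slips round in it above 0.8 Nm.
- plate: Bright steel seal plate 26 mm across on a yellow coil spring in the reservoir's neck; origin at the middle of its top, 14 mm above the rim when free. It pushes the cap up with 0.6 N per mm of compression: about 9 N when the cap is home. A cap that is not screwed under the ribs is pushed up again when let go.
- thread (a point): Point on the axis 7 mm below the rim, mid-height of the neck's right-hand four-start thread, 43 mm across: four ribs 3 mm thick, 66 degrees long, falling clockwise by 4 mm per 48 degrees, 24 degree gaps between. The ribs' angle differs each time and is not given by this point's axes. A stop on each rib's low end jams a cap turned clockwise on top of the ribs.
- rib_starts (a point): Point on the axis 3 mm below the rim, level with the ribs' high ends. Turned counter-clockwise (80 degrees at most), lugs lying on the ribs ride up to here and drop 6 mm into the gaps; further round they are blocked. Pressed down there with about 9 N, a clockwise turn of 30 to 65 degrees draws the cap home and it turns no more.
- holder: Bench stand, fixed: dark steel foot 130 x 110 x 12 mm with a grey cup 68 mm across up to 52 mm high, holding the reservoir upright. Origin: middle of the underside of the foot, on the reservoir's axis.
- can_black_center (a point): White spray can with a black lid, 53 mm across, 155 mm high, standing; its centre, half-way up. Leave it alone.
- can_grey_center (a point): White spray can with a grey lid, 53 mm across, 155 mm high, standing; its centre, half-way up. Leave it alone.
- tub_center (a point): Clear open plastic tub, 60 mm across, 35 mm high; its centre, half-way up. Leave it alone.
Things that resemble listed ones, but are neither listed nor needed, are in the scene too. Leave any green or purple look-alike of the cap alone.

How it is judged:
By the outcome, as a careful person would: the job done as asked, in the order asked, and still so for the second after the job is handed in, with the robot touching nothing.
It also fails if it takes over 72 s, if anything falls off the work surface, if the arm or the gripper's body presses on something with over 40 N, if the wrist force passes 120 N, or if a joint passes its speed limit or range.

## Working session

There is one attempt and no reset: what is moved stays moved. The work goes in short steps, Python scripts to look and compute and a tool call to move; the robot and the scene stay as the last step left them, time stands still between calls to the robot, and variables do not carry over. Pictures are saved under pics/ and viewed, at most 10 in all, crops included, and the job is handed in when it is done.

Besides the shell and the picture viewer there is one more tool, called after "Call:" as a command line: name --argument value ..., lists and objects as JSON in quotes. servo_tool: Moves the arm, as the interface text tells. Its arguments: {"type":"object","properties":{"increments":{"type":"array"},"force":{"type":"number"}},"required":["increments"]}

```bash
mkdir -p pics
cat > h.py <<'E'
import numpy as np, cv2
from plant import *
def cam(n):
    p=camera_params(n);K=np.array([[p['fx'],0,p['cx']],[0,p['fy'],p['cy']],[0,0,1]]);R=cv2.Rodrigues(np.array(p['rvec'],float))[0];return K,R,np.array(p['tvec'],float).ravel()
def ray(n,u,v):
    K,R,t=cam(n);d=R.T@np.linalg.inv(K)@[u,v,1];return -R.T@t,d
def onz(n,u,v,z):
    o,d=ray(n,u,v);return o+d*(z-o[2])/d[2]
def cloud(n,D):
    K,R,t=cam(n);v,u=np.indices(D.shape);P=np.stack([(u-K[0,2])/K[0,0]*D,(v-K[1,2])/K[1,1]*D,D],-1);return (P-t)@R
E
python3 - <<'E'
from h import *
for n in("scene","top"):
    p,d=read_camera(n);cv2.imwrite(f'pics/{n}0.png',cv2.cvtColor(p,cv2.COLOR_RGB2BGR));np.savez(f'{n}0.npz',p=p,d=d)
    K,R,t=cam(n);print(n,K[0,0],-R.T@t,R[2])
print(read_state())
E
```

```text
scene 369.3663843633662 [ 1.10005001 -0.39940344  0.76937026] [-0.52690313  0.43731346 -0.72878668]
top 353.2645794802752 [ 0.56920419 -0.01084665  1.07257452] [ 0.05224115 -0.00973628 -0.99858704]
{'t': 0.1, 'q': array([-1.22239105e+00,  1.31078641e-01,  1.48913829e+00, -1.98127015e-05,
        1.52301889e+00, -8.53876841e-02]), 'dq': array([-0.00108829, -0.00075091, -0.0025145 ,  0.00061958,  0.00039381,
        0.00088971]), 'joint_torque': array([ 1.32814694e-03, -5.61340714e+01, -4.93095267e+01,  7.71130621e-02,
        2.90873641e-02, -1.40573125e-04]), 'tool_pos': array([ 0.25214376, -0.5442258 ,  0.40381391]), 'orientation': array([-3.0663966e+00, -6.7572178e-01,  3.6908356e-04]), 'force': array([ 0.64672632,  0.26206828, -1.14983814]), 'wrist_torque': array([-0.02332152, -0.03135852, -0.03757011]), 'gripper_force': 0.0, 'opening': 0.09272654279847331}
```

View pics/scene0.png

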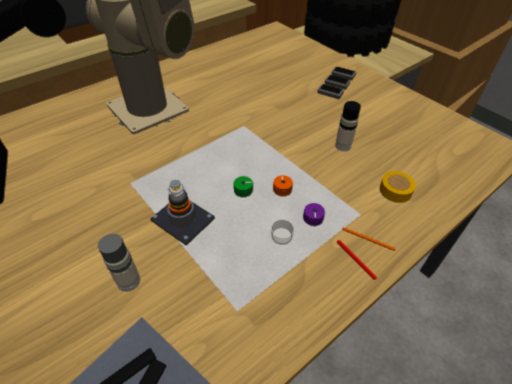

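View pics/top0.png

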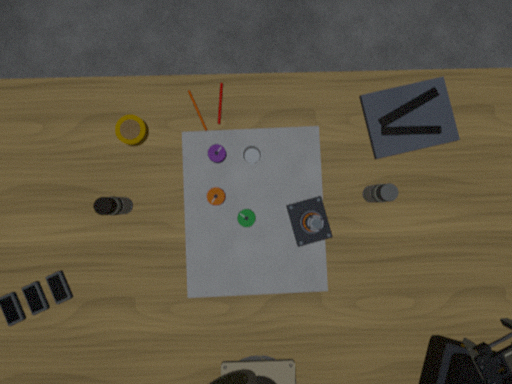

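The scene view shows the orange cap at (283,185), with the green look-alike at (243,186) and the reservoir at about (178,195). In the top view the cap is at (216,196), the green one at (247,218) and the reservoir at (312,222).

Run:
```python
from h import *
roi={'scene':[(265,300,170,200),(150,215,170,240),(230,256,174,198)],'top':[(200,232,182,210),(280,340,190,250),(234,260,205,230)]}
ims=[]
for n in('scene','top'):
    z=np.load(n+'0.npz');p,d=z['p'],z['d'];C=cloud(n,d);h=cv2.cvtColor(p,cv2.COLOR_RGB2HSV)
    org=((h[...,0]<14)&(h[...,1]>150)&(h[...,2]>60)); grn=(h[...,0]>45)&(h[...,0]<80)&(h[...,1]>120)
    for i,(a,b,c,e) in enumerate(roi[n]):
        P=C[c:e,a:b].reshape(-1,3)
        if i==1:
            for lo,hi in((.005,.02),(.045,.06),(.06,.1),(.1,.118),(.118,.13),(.13,.15)):
                Q=P[(P[:,2]>lo)&(P[:,2]<hi)]
                if len(Q):print(n,'res',lo,len(Q),np.median(Q,0).round(4),Q.min(0).round(4),Q.max(0).round(4))
        else:
            m=(org if i==0 else grn)[c:e,a:b].reshape(-1)
            Q=P[m];print(n,i,m.sum(),Q.min(0).round(4),Q.max(0).round(4));T=Q[Q[:,2]>np.percentile(Q[:,2],90)-.006]
            print('  top',len(T),np.median(T,0).round(4),(T.min(0)+T.max(0))/2)
        cr=cv2.resize(p[c:e,a:b],(260,260),interpolation=cv2.INTER_CUBIC);ims.append(cr)
I=np.vstack([np.hstack(ims[:3]),np.hstack(ims[3:])]);cv2.imwrite('pics/crops.png',cv2.cvtColor(I,cv2.COLOR_RGB2BGR))
```

```text
scene 0 309 [ 0.5512  0.0828 -0.0007] [0.6258 0.1363 0.0339]
  top 217 [0.5998 0.1073 0.0307] [0.59758181 0.11005021 0.03003636]
scene res 0.005 1016 [ 0.5445 -0.1837  0.0111] [ 0.4521 -0.2337  0.005 ] [ 0.5871 -0.1001  0.0197]
scene res 0.045 180 [ 0.536  -0.1781  0.0503] [ 0.4894 -0.2006  0.0452] [ 0.5504 -0.1335  0.0599]
scene res 0.06 292 [ 0.5324 -0.1741  0.0817] [ 0.4996 -0.1924  0.0602] [ 0.5442 -0.1409  0.0996]
scene res 0.1 81 [ 0.5292 -0.1739  0.11  ] [ 0.4927 -0.1872  0.1001] [ 0.5363 -0.1464  0.118 ]
scene res 0.118 112 [ 0.5243 -0.1692  0.1221] [ 0.5024 -0.1869  0.118 ] [ 0.5367 -0.1448  0.1278]
scene res 0.13 83 [ 0.5172 -0.167   0.1379] [ 0.5036 -0.1793  0.13  ] [ 0.5283 -0.1546  0.1406]
scene 2 293 [ 0.5064 -0.3994  0.0045] [1.1001 0.0471 0.7694]
  top 213 [0.5336 0.018  0.031 ] [ 0.8032367  -0.17615015  0.39790277]
top 0 31 [0.5712 0.0869 0.0266] [0.6186 0.137  0.0354]
  top 30 [0.5916 0.1094 0.0326] [0.59493656 0.11197194 0.0320297 ]
top res 0.005 1145 [ 0.5146 -0.1582  0.0116] [ 0.4307 -0.2421  0.005 ] [ 0.6081 -0.0773  0.0197]
top res 0.045 112 [ 0.5224 -0.1538  0.0513] [ 0.4806 -0.1957  0.0467] [ 0.5442 -0.1316  0.0556]
top res 0.06 107 [ 0.5202 -0.148   0.0834] [ 0.4878 -0.1849  0.0617] [ 0.5387 -0.1382  0.0989]
top res 0.1 17 [ 0.5072 -0.1535  0.1157] [ 0.4943 -0.1831  0.1022] [ 0.5316 -0.1432  0.118 ]
top res 0.118 102 [ 0.5153 -0.1597  0.122 ] [ 0.4918 -0.1857  0.118 ] [ 0.5321 -0.1426  0.1292]
top res 0.13 75 [ 0.5118 -0.1635  0.1388] [ 0.5009 -0.1777  0.133 ] [ 0.5249 -0.1522  0.144 ]
top 2 203 [5.046e-01 4.000e-04 2.630e-02] [0.5516 0.048  0.0381]
  top 197 [0.5275 0.0216 0.0321] [0.52813624 0.02405053 0.03325838]
```

View pics/crops.png

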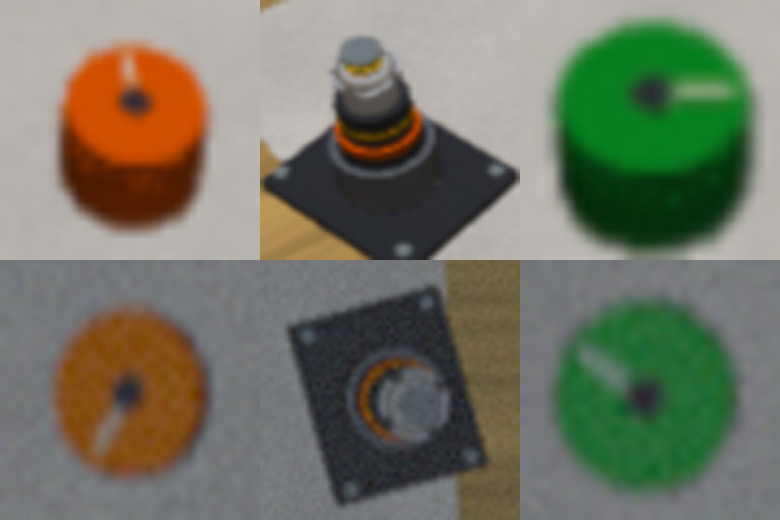

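Run:
```python
from h import *
from scipy.optimize import least_squares
def tri(a,b):
    (o1,d1),(o2,d2)=ray('scene',*a),ray('top',*b);s=np.linalg.lstsq(np.stack([d1,-d2],1),o2-o1,rcond=None)[0];p,q=o1+s[0]*d1,o2+s[1]*d2
    return ((p+q)/2).round(4),np.linalg.norm(p-q).round(4)
roi={'scene':[(265,300,170,200),(160,200,172,205)],'top':[(200,232,182,212),(295,335,200,245)]}
px={}
for n in('scene','top'):
    z=np.load(n+'0.npz');p,d=z['p'],z['d'];C=cloud(n,d);h=cv2.cvtColor(p,cv2.COLOR_RGB2HSV)
    org=((h[...,0]<18)&(h[...,1]>110)); 
    a,b,c,e=roi[n][0];m=np.zeros(org.shape,bool);m[c:e,a:b]=1
    ys,xs=np.nonzero(m&org);print(n,'org bbox',xs.min(),xs.max(),ys.min(),ys.max(),len(xs))
    dark=m&(h[...,2]<(90 if n=='scene' else 75))&(h[...,1]<140)&(C[...,2]>.022);ys,xs=np.nonzero(dark);print('hub',list(zip(xs,ys))[:20]);px[n,'hub']=(np.median(xs),np.median(ys))
    t=m&(C[...,2]>.027)&(C[...,2]<.037);ys,xs=np.nonzero(t);Q=C[t]
    f=cv2.minEnclosingCircle(Q[:,:2].astype(np.float32));print('cap top',len(Q),Q.mean(0).round(4),f)
    a,b,c,e=roi[n][1];m=np.zeros(org.shape,bool);m[c:e,a:b]=1
    t=m&(C[...,2]>.134)&(C[...,2]<.145);ys,xs=np.nonzero(t);px[n,'pl']=(xs.mean(),ys.mean());Q=C[t];print('plate',len(Q),px[n,'pl'],Q.mean(0).round(4),cv2.minEnclosingCircle(Q[:,:2].astype(np.float32)), onz(n,*px[n,'pl'],.139).round(4))
    # cylinder body
    t=m&(C[...,2]>.058)&(C[...,2]<.1);Q=C[t];r=least_squares(lambda x:np.hypot(Q[:,0]-x[0],Q[:,1]-x[1])-.0235,[.514,-.165],loss='soft_l1',f_scale=.003);print('body',len(Q),r.x.round(4))
    t=m&(C[...,2]>.12)&(C[...,2]<.128);Q=C[t];print('rim',Q[:,2].mean(),cv2.minEnclosingCircle(Q[:,:2].astype(np.float32)))
print(px);print(tri(px['scene','hub'],px['top','hub']),tri(px['scene','pl'],px['top','pl']))
```

```text
scene org bbox 273 292 175 195 336
hub [(np.int64(282), np.int64(181)), (np.int64(283), np.int64(181)), (np.int64(283), np.int64(182))]
cap top 221 [0.5984 0.1094 0.0307] ((0.5982741117477417, 0.11192283034324646), 0.0283480454236269)
plate 74 (np.float64(175.0), np.float64(183.55405405405406)) [ 0.5161 -0.1664  0.138 ] ((0.5159071683883667, -0.1668468564748764), 0.012754272669553757) [ 0.5171 -0.1668  0.139 ]
body 154 [ 0.5131 -0.1647]
rim 0.1231968945024542 ((0.5159940719604492, -0.16630828380584717), 0.02185440994799137)
top org bbox 207 224 188 204 236
hub [(np.int64(215), np.int64(195)), (np.int64(216), np.int64(195)), (np.int64(214), np.int64(196)), (np.int64(215), np.int64(196)), (np.int64(216), np.int64(196)), (np.int64(215), np.int64(197))]
cap top 261 [0.594  0.1124 0.0321] ((0.594582736492157, 0.11229726672172546), 0.027182703837752342)
plate 73 (np.float64(316.0821917808219), np.float64(223.63013698630138)) [ 0.5126 -0.1637  0.1389] ((0.5127280950546265, -0.16372807323932648), 0.012601339258253574) [ 0.5126 -0.1637  0.139 ]
body 107 [ 0.5125 -0.1642]
rim 0.12304282838181464 ((0.5124783515930176, -0.16454634070396423), 0.02122405730187893)
{('scene', 'hub'): (np.float64(283.0), np.float64(181.0)), ('scene', 'pl'): (np.float64(175.0), np.float64(183.55405405405406)), ('top', 'hub'): (np.float64(215.0), np.float64(196.0)), ('top', 'pl'): (np.float64(316.0821917808219), np.float64(223.63013698630138))}
(array([0.5948, 0.1136, 0.0299]), np.float64(0.0007)) (array([ 0.5122, -0.1647,  0.1336]), np.float64(0.0002))
```

Call:
servo_tool --increments '[{"slide":[588,-450,0],"dr":[0,0,0],"jaw":0},{"slide":[588,-450,0],"dr":[0,0,0],"jaw":0},{"slide":[588,-450,0],"dr":[0,0,0],"jaw":0},{"slide":[588,-450,0],"dr":[0,0,0],"jaw":0},{"slide":[588,-450,0],"dr":[0,0,0],"jaw":0},{"slide":[588,-450,0],"dr":[0,0,0],"jaw":0},{"slide":[588,-450,0],"dr":[0,0,0],"jaw":0},{"slide":[588,-450,0],"dr":[0,0,0],"jaw":0},{"slide":[588,-450,0],"dr":[0,0,0],"jaw":0},{"slide":[588,-450,0],"dr":[0,0,0],"jaw":0},{"slide":[588,-450,0],"dr":[0,0,0],"jaw":0},{"slide":[588,-450,0],"dr":[0,0,0],"jaw":0},{"slide":[588,-450,0],"dr":[0,0,0],"jaw":0},{"slide":[588,-450,0],"dr":[0,0,0],"jaw":0},{"slide":[588,-450,0],"dr":[0,0,0],"jaw":0},{"slide":[588,-450,0],"dr":[0,0,0],"jaw":0},{"slide":[588,-450,50],"dr":[0,0,0],"jaw":0},{"slide":[588,-450,100],"dr":[0,0,0],"jaw":0},{"slide":[588,-450,100],"dr":[0,0,0],"jaw":0},{"slide":[588,-450,100],"dr":[0,0,0],"jaw":0}]'

```text
t: 2.1
tool_pos: [0.596, 0.1106, 0.3043]
orientation: [-3.068, -0.675, 0.005]
force: [-0.6, 0.1, 1.5]
opening: 0.093
gripper_force: 0.0
```

Call:
servo_tool --increments '[{"slide":[0,0,30],"dr":[0,0,0],"jaw":0},{"slide":[0,0,60],"dr":[0,0,0],"jaw":0},{"slide":[0,0,85],"dr":[0,0,0],"jaw":0},{"slide":[0,0,103],"dr":[0,0,0],"jaw":0},{"slide":[0,0,113],"dr":[0,0,0],"jaw":0},{"slide":[0,0,113],"dr":[0,0,0],"jaw":0},{"slide":[0,0,113],"dr":[0,0,0],"jaw":0.3},{"slide":[0,0,113],"dr":[0,0,0],"jaw":0.6},{"slide":[0,0,113],"dr":[0,0,0],"jaw":1},{"slide":[0,0,113],"dr":[0,0,0],"jaw":1},{"slide":[0,0,113],"dr":[0,0,0],"jaw":1},{"slide":[0,0,113],"dr":[0,0,0],"jaw":1},{"slide":[0,0,113],"dr":[0,0,0],"jaw":1},{"slide":[0,0,113],"dr":[0,0,0],"jaw":1}]' --force 35

```text
t: 3.5
tool_pos: [0.5967, 0.1111, 0.192]
orientation: [3.068, 0.676, 0.0]
force: [-0.5, -0.5, 3.1]
opening: 0.0539
gripper_force: 35.0
```

Call:
servo_tool --increments '[{"slide":[0,0,-30],"dr":[0,0,0],"jaw":1},{"slide":[0,0,-75],"dr":[0,0,0],"jaw":1},{"slide":[0,0,-125],"dr":[0,0,0],"jaw":1},{"slide":[0,0,-175],"dr":[0,0,0],"jaw":1},{"slide":[-20,22,-175],"dr":[0,0,0],"jaw":1},{"slide":[-50,57,-175],"dr":[0,0,0],"jaw":1},{"slide":[-80,91,-175],"dr":[0,0,0],"jaw":1},{"slide":[-110,125,-175],"dr":[0,0,0],"jaw":1},{"slide":[-140,160,-175],"dr":[0,0,0],"jaw":1},{"slide":[-170,194,-175],"dr":[0,0,0],"jaw":1},{"slide":[-190,217,-175],"dr":[0,0,0],"jaw":1},{"slide":[-190,217,-175],"dr":[0,0,0],"jaw":1},{"slide":[-190,217,-175],"dr":[0,0,0],"jaw":1}]'

```text
t: 4.8
tool_pos: [0.5151, -0.1662, 0.3664]
orientation: [-3.068, -0.673, 0.0]
force: [0.4, 0.2, -1.1]
opening: 0.0537
gripper_force: 35.0
```

Run:
```python
from h import *
from scipy.optimize import least_squares
s=read_state();print(s['tool_pos'],s['opening'],s['force'])
ims=[]
for n in("scene","top"):
    p,d=read_camera(n);np.savez(f'{n}1.npz',p=p,d=d);C=cloud(n,d);K,R,t=cam(n)
    q=R@[.5145,-.165,.16]+t;u,v=(K@q)[:2]/q[2];u,v=int(u),int(v)
    ims.append(cv2.resize(p[v-35:v+35,u-35:u+35],(390,390),interpolation=cv2.INTER_CUBIC))
    h=cv2.cvtColor(p,cv2.COLOR_RGB2HSV);m=(h[...,0]<18)&(h[...,1]>110)&(C[...,2]>.16)&(C[...,2]<.22);Q=C[m];print(n,len(Q),Q.min(0),Q.max(0))
    r=least_squares(lambda x:np.hypot(Q[:,0]-x[0],Q[:,1]-x[1])-.027,[.514,-.165],loss='soft_l1',f_scale=.003);print('cap cyl',r.x.round(4))
    m=(C[...,2]>.134)&(C[...,2]<.145)&(np.hypot(C[...,0]-.514,C[...,1]+.165)<.03);print('plate',m.sum(),C[m].mean(0))
cv2.imwrite('pics/hover.png',cv2.cvtColor(np.hstack(ims),cv2.COLOR_RGB2BGR))
```

```text
[ 0.51514865 -0.16620637  0.3664344 ] 0.053725821746556976 [ 0.38958553  0.22500571 -1.08810697]
scene 404 [-0.01384468 -0.19132532  0.16711982] [ 0.54509728 -0.06830887  0.21948396]
cap cyl [ 0.514  -0.1705]
plate 66 [ 0.51719301 -0.16672863  0.13798684]
top 92 [ 0.10426916 -0.63718116  0.16070766] [ 0.53990282 -0.14323797  0.20840289]
cap cyl [ 0.138  -0.5474]
plate 0 [nan nan nan]<stdin>:11: RuntimeWarning: Mean of empty slice.
  ret = um.true_divide(
```

View pics/hover.png

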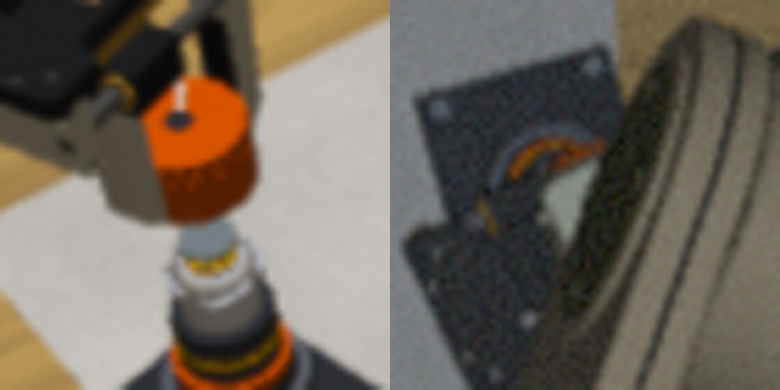

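The hover view shows the cap's hub at crop (180,120), on the reservoir's axis line, which runs through the plate at (207,243) and the cradle at (235,370). I'll check the alignment numerically.

Run:
```python
from h import *
z=np.load('scene1.npz');p=z['p'];C=cloud('scene',z['d']);h=cv2.cvtColor(p,cv2.COLOR_RGB2HSV)
K,R,t=cam('scene');q=R@[.5145,-.165,.16]+t;u,v=(K@q)[:2]/q[2];u,v=int(u),int(v)
a,b=u-35+180/5.571,v-35+120/5.571
print('hub',a-.4,b-.4,onz('scene',a-.4,b-.4,.2065))
m=(h[...,0]<18)&(h[...,1]>110)&(C[...,2]>.165)&(C[...,2]<.215)&(np.hypot(C[...,0]-.515,C[...,1]+.165)<.04)
Q=C[m];print(Q[:,2].max(),Q[:,2].min());T=Q[Q[:,2]>.202];print(cv2.minEnclosingCircle(T[:,:2].astype(np.float32)),T[:,2].mean())
from scipy.optimize import least_squares
S=Q[Q[:,2]<.198];r=least_squares(lambda x:np.hypot(S[:,0]-x[0],S[:,1]-x[1])-.027,[.514,-.165],loss='soft_l1',f_scale=.003);print(len(S),r.x)
```

```text
hub 169.91017770597736 162.14011847065157 [ 0.51528027 -0.16689943  0.2065    ]
0.211806542957992 0.17449991090385494
((0.5193166136741638, -0.16741205751895905), 0.03077651560306549) 0.2054549100926145
124 [ 0.51587131 -0.1667353 ]
```

Call:
servo_tool --increments '[{"slide":[1,0,15],"dr":[0,0,0],"jaw":1},{"slide":[1,0,30],"dr":[0,0,0],"jaw":1},{"slide":[1,0,42],"dr":[0,0,0],"jaw":1},{"slide":[1,0,50],"dr":[0,0,0],"jaw":1},{"slide":[1,0,55],"dr":[0,0,0],"jaw":1},{"slide":[1,0,55],"dr":[0,0,0],"jaw":1},{"slide":[1,0,55],"dr":[0,0,0],"jaw":1}]'

```text
t: 5.6
tool_pos: [0.5165, -0.1654, 0.312]
orientation: [3.068, 0.676, 0.0]
force: [-1.3, -0.1, -1.3]
opening: 0.0537
gripper_force: 35.0
```

Call:
servo_tool --increments '[{"slide":[0,0,2],"dr":[0,0,0],"jaw":1},{"slide":[0,0,4],"dr":[0,0,0],"jaw":1},{"slide":[0,0,4],"dr":[0,0,0],"jaw":1},{"slide":[0,0,4],"dr":[0,0,0],"jaw":1}]'

```text
t: 6.0
tool_pos: [0.5164, -0.1653, 0.3079]
orientation: [3.068, 0.676, 0.0]
force: [-0.6, 0.4, 0.3]
opening: 0.0538
gripper_force: 35.0
```

Call:
servo_tool --increments '[{"slide":[0,0,2],"dr":[0,0,0],"jaw":1},{"slide":[0,0,4],"dr":[0,0,0],"jaw":1},{"slide":[0,0,4],"dr":[0,0,0],"jaw":1},{"slide":[0,0,4],"dr":[0,0,0],"jaw":1}]'

```text
t: 6.4
tool_pos: [0.5164, -0.1653, 0.3039]
orientation: [3.068, 0.676, 0.0]
force: [-1.1, -0.6, 2.3]
opening: 0.0542
gripper_force: 35.0
```

Call:
servo_tool --increments '[{"slide":[0,0,1],"dr":[0,0,0],"jaw":1},{"slide":[0,0,2],"dr":[0,0,0],"jaw":1},{"slide":[0,0,2],"dr":[0,0,0],"jaw":1}]'

```text
t: 6.7
tool_pos: [0.5164, -0.1653, 0.3018]
orientation: [3.068, 0.676, 0.0]
force: [-0.6, -0.4, 3.0]
opening: 0.0541
gripper_force: 35.0
```

Call:
servo_tool --increments '[{"slide":[0,0,1],"dr":[0,0,0],"jaw":1},{"slide":[0,0,2],"dr":[0,0,0],"jaw":1},{"slide":[0,0,2],"dr":[0,0,0],"jaw":1}]'

```text
t: 7.0
tool_pos: [0.5164, -0.1653, 0.2998]
orientation: [3.068, 0.676, 0.0]
force: [-0.8, 0.3, 4.0]
opening: 0.0541
gripper_force: 35.0
```

Call:
servo_tool --increments '[{"slide":[0,0,1],"dr":[0,0,0],"jaw":1},{"slide":[0,0,2],"dr":[0,0,0],"jaw":1},{"slide":[0,0,2],"dr":[0,0,0],"jaw":1}]'

```text
t: 7.3
tool_pos: [0.5164, -0.1653, 0.2979]
orientation: [3.068, 0.676, 0.001]
force: [-0.9, 0.2, 6.1]
opening: 0.0536
gripper_force: 35.0
```

Call:
servo_tool --increments '[{"slide":[0,0,1],"dr":[0,0,0],"jaw":1},{"slide":[0,0,2],"dr":[0,0,0],"jaw":1},{"slide":[0,0,2],"dr":[0,0,0],"jaw":1}]'

```text
t: 7.6
tool_pos: [0.5166, -0.1654, 0.2964]
orientation: [3.067, 0.676, 0.001]
force: [-2.1, 0.3, 9.9]
opening: 0.0539
gripper_force: 35.0
```

Call:
servo_tool --increments '[{"slide":[0,0,-0.5],"dr":[0,0,-0.1],"jaw":1},{"slide":[0,0,-1.0],"dr":[0,0,-0.2],"jaw":1},{"slide":[0,0,-1.0],"dr":[0,0,-0.2],"jaw":1}]'

```text
t: 7.9
tool_pos: [0.5166, -0.1653, 0.2975]
orientation: [2.983, 0.984, 0.001]
force: [-1.9, 0.3, 8.1]
opening: 0.054
gripper_force: 35.0
```

Call:
servo_tool --increments '[{"slide":[0,0,-0.4],"dr":[0,0,-0.1],"jaw":1},{"slide":[0,0,-0.7],"dr":[0,0,-0.17],"jaw":1},{"slide":[0,0,-0.7],"dr":[0,0,-0.17],"jaw":1}]'

```text
t: 8.2
tool_pos: [0.5166, -0.1652, 0.2982]
orientation: [2.889, 1.233, 0.001]
force: [-1.4, 2.0, 9.5]
opening: 0.054
gripper_force: 35.0
```

Call:
servo_tool --increments '[{"slide":[0,0,-0.4],"dr":[0,0,-0.1],"jaw":1},{"slide":[0,0,-0.8],"dr":[0,0,-0.17],"jaw":1},{"slide":[0,0,-0.8],"dr":[0,0,-0.17],"jaw":1}]'

```text
t: 8.5
tool_pos: [0.5165, -0.1652, 0.299]
orientation: [2.774, 1.473, 0.001]
force: [-0.9, 1.9, 7.8]
opening: 0.0542
gripper_force: 35.0
```

Call:
servo_tool --increments '[{"slide":[0,0,-0.4],"dr":[0,0,-0.1],"jaw":1},{"slide":[0,0,-0.7],"dr":[0,0,-0.15],"jaw":1},{"slide":[0,0,-0.7],"dr":[0,0,-0.15],"jaw":1}]'

```text
t: 8.8
tool_pos: [0.5165, -0.1652, 0.2997]
orientation: [2.657, 1.676, 0.001]
force: [-2.1, 1.5, 9.2]
opening: 0.0537
gripper_force: 35.0
```

Call:
servo_tool --increments '[{"slide":[0,0,-0.2],"dr":[0,0,-0.07],"jaw":1},{"slide":[0,0,-0.5],"dr":[0,0,-0.14],"jaw":1},{"slide":[0,0,-0.5],"dr":[0,0,-0.14],"jaw":1}]'

```text
t: 9.1
tool_pos: [0.5165, -0.1651, 0.3002]
orientation: [2.533, 1.859, 0.001]
force: [-3.4, 2.3, 8.5]
opening: 0.054
gripper_force: 35.0
```

Call:
servo_tool --increments '[{"slide":[0,0,0],"dr":[0,0,-0.06],"jaw":1},{"slide":[0,0,-0.2],"dr":[0,0,-0.12],"jaw":1},{"slide":[0,0,-0.2],"dr":[0,0,-0.12],"jaw":1}]'

```text
t: 9.4
tool_pos: [0.5164, -0.165, 0.3002]
orientation: [-2.416, -2.007, -0.001]
force: [-3.1, 2.6, 9.3]
opening: 0.0538
gripper_force: 35.0
```

Call:
servo_tool --increments '[{"slide":[0,0,0],"dr":[0,0,-0.06],"jaw":1},{"slide":[0,0,0],"dr":[0,0,-0.12],"jaw":1},{"slide":[0,0,0],"dr":[0,0,-0.12],"jaw":1}]'

```text
t: 9.7
tool_pos: [0.5162, -0.1651, 0.2995]
orientation: [-2.293, -2.147, 0.0]
force: [-1.7, 1.6, 4.7]
opening: 0.0536
gripper_force: 35.0
```

```bash
python3 -c "
from plant import *
s=read_state();print(s['force'],s['wrist_torque'],s['q'],s['tool_pos'])"
```

```text
[-1.71770621  1.57578325  4.68329926] [0.11860002 0.2689954  0.01221102] [-4.04251856e-01  4.99181583e-02  1.76942702e+00  1.37903610e-04
  1.32274706e+00 -3.38843940e-01] [ 0.51622056 -0.16512997  0.29954109]
```

Call:
servo_tool --increments '[{"slide":[0,0,1.5],"dr":[0,0,0],"jaw":1},{"slide":[0,0,3],"dr":[0,0,0],"jaw":1},{"slide":[0,0,3],"dr":[0,0,0],"jaw":1}]'

```text
t: 10.0
tool_pos: [0.5162, -0.1652, 0.2965]
orientation: [-2.296, -2.144, 0.0]
force: [-1.9, 1.0, 4.6]
opening: 0.0538
gripper_force: 35.0
```

Call:
servo_tool --increments '[{"slide":[0,0,1],"dr":[0,0,0],"jaw":1},{"slide":[0,0,2],"dr":[0,0,0],"jaw":1},{"slide":[0,0,2],"dr":[0,0,0],"jaw":1}]'

```text
t: 10.3
tool_pos: [0.5163, -0.1652, 0.2946]
orientation: [-2.296, -2.144, 0.0]
force: [-2.9, 1.3, 6.3]
opening: 0.0538
gripper_force: 35.0
```

Call:
servo_tool --increments '[{"slide":[0,0,1],"dr":[0,0,0],"jaw":1},{"slide":[0,0,2],"dr":[0,0,0],"jaw":1},{"slide":[0,0,2],"dr":[0,0,0],"jaw":1}]'

```text
t: 10.6
tool_pos: [0.5163, -0.1653, 0.2928]
orientation: [-2.296, -2.144, -0.0]
force: [-3.4, 0.5, 7.8]
opening: 0.0535
gripper_force: 35.0
```

Call:
servo_tool --increments '[{"slide":[0,0,0.6],"dr":[0,0,0],"jaw":1},{"slide":[0,0,1],"dr":[0,0,0],"jaw":1},{"slide":[0,0,1],"dr":[0,0,0],"jaw":1}]'

```text
t: 10.9
tool_pos: [0.5163, -0.1653, 0.2919]
orientation: [-2.296, -2.144, -0.0]
force: [-3.2, 1.2, 7.7]
opening: 0.0544
gripper_force: 35.0
```

Call:
servo_tool --increments '[{"slide":[0,0,0],"dr":[0,0,0.12],"jaw":1},{"slide":[0,0,0],"dr":[0,0,0.24],"jaw":1},{"slide":[0,0,0],"dr":[0,0,0.3],"jaw":1},{"slide":[0,0,0],"dr":[0,0,0.3],"jaw":1}]'

```text
t: 11.3
tool_pos: [0.5164, -0.1656, 0.2921]
orientation: [2.592, 1.773, -0.0]
force: [-2.4, -0.8, 8.0]
opening: 0.0543
gripper_force: 35.0
```

```bash
python3 -c "
from plant import *
s=read_state();print(s['force'],s['wrist_torque'],s['q'][5],s['joint_torque'][5])"
```

```text
[-2.41061728 -0.77384815  8.02580515] [-0.05553857  0.44827045 -0.00432814] -0.03345153515643388 1.0924194753170013
```

Call:
servo_tool --increments '[{"slide":[0,0,0],"dr":[0,0,0.1],"jaw":1},{"slide":[0,0,0],"dr":[0,0,0.2],"jaw":1},{"slide":[0,0,0],"dr":[0,0,0.2],"jaw":1}]'

```text
t: 11.6
tool_pos: [0.5164, -0.1656, 0.2921]
orientation: [2.758, 1.504, -0.0]
force: [-3.3, -0.2, 7.7]
opening: 0.0541
gripper_force: 35.0
```

```bash
python3 -c "
from plant import *
s=read_state();print(s['force'],s['wrist_torque'],s['q'][5],s['joint_torque'][5])"
```

```text
[-3.26486844 -0.23824399  7.65581117] [-0.09822823  0.54541908  0.05806223] 0.16788129200574056 1.6334402561187744
```

Call:
servo_tool --increments '[{"slide":[0,0,0],"dr":[0,0,0.1],"jaw":1},{"slide":[0,0,0],"dr":[0,0,0.2],"jaw":1},{"slide":[0,0,0],"dr":[0,0,0.2],"jaw":1}]'

```text
t: 11.9
tool_pos: [0.5164, -0.1656, 0.2921]
orientation: [2.894, 1.221, -0.0]
force: [-2.4, -0.6, 7.0]
opening: 0.0539
gripper_force: 35.0
```

```bash
python3 -c "
from plant import *
s=read_state();print(s['force'],s['wrist_torque'],s['q'][5],s['joint_torque'][5],s['orientation'])"
```

```text
[-2.44907538 -0.63666555  7.00501436] [-0.16102958  0.53527555 -0.04116813] 0.3678656433196046 1.644163727760315 [ 2.89370408e+00  1.22071435e+00 -4.18509801e-05]
```

Run:
```python
from h import *
p,d=read_camera('scene');K,R,t=cam('scene');q=R@[.5145,-.165,.13]+t;u,v=(K@q)[:2]/q[2];u,v=int(u),int(v)
cv2.imwrite('pics/t1.png',cv2.cvtColor(cv2.resize(p[v-30:v+30,u-30:u+30],(600,600),interpolation=cv2.INTER_CUBIC),cv2.COLOR_RGB2BGR))
```

```text
(no output)
```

View pics/t1.png

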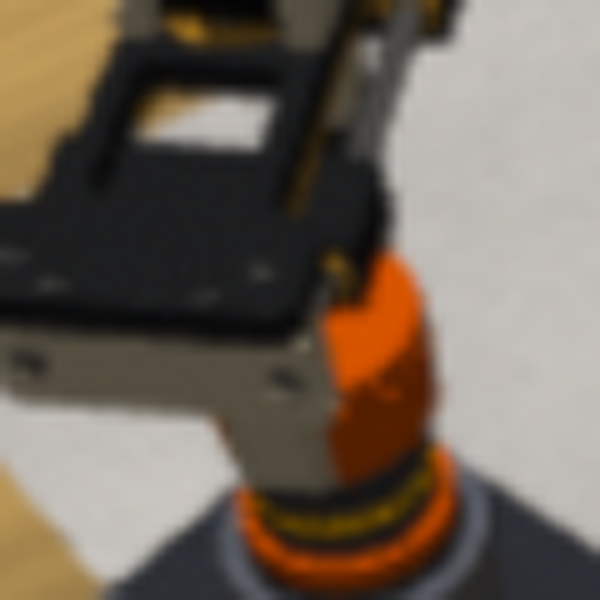

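Call:
servo_tool --increments '[{"slide":[0,0,-1],"dr":[0,0,0],"jaw":1},{"slide":[0,0,-2],"dr":[0,0,0],"jaw":1},{"slide":[0,0,-2],"dr":[0,0,0],"jaw":1},{"slide":[0,0,-2],"dr":[0,0,0],"jaw":1}]'

```text
t: 12.35
tool_pos: [0.5163, -0.1655, 0.2936]
orientation: [2.891, 1.227, -0.0]
force: [-2.4, -1.4, 4.0]
opening: 0.0537
gripper_force: 35.0
```

```bash
python3 -c "
from plant import *
s=read_state();print(s['force'],s['wrist_torque'],s['q'][5],s['joint_torque'][5],s['orientation'])"
```

```text
[-2.37953849 -1.39383374  4.03474844] [-0.35473213  0.33723895 -0.04564888] 0.3634291342054635 -0.008845338597893715 [ 2.89136568e+00  1.22724497e+00 -1.47737641e-04]
```

Call:
servo_tool --increments '[{"slide":[0,0,-1],"dr":[0,0,0],"jaw":1},{"slide":[0,0,-1.5],"dr":[0,0,0],"jaw":1},{"slide":[0,0,-1.5],"dr":[0,0,0],"jaw":1}]'

```text
t: 12.65
tool_pos: [0.5163, -0.1654, 0.295]
orientation: [2.891, 1.228, -0.0]
force: [-0.5, -3.5, 1.7]
opening: 0.0538
gripper_force: 35.0
```

Call:
servo_tool --increments '[{"slide":[0,0,1.5],"dr":[0,0,0],"jaw":1},{"slide":[0,0,3],"dr":[0,0,0],"jaw":1},{"slide":[0,0,3],"dr":[0,0,0],"jaw":1},{"slide":[0,0,3],"dr":[0,0,0.1],"jaw":1},{"slide":[0,0,3],"dr":[0,0,0.2],"jaw":1},{"slide":[0,0,3],"dr":[0,0,0.2],"jaw":1}]'

```text
t: 13.25
tool_pos: [0.5164, -0.1651, 0.2924]
orientation: [-3.001, -0.929, -0.001]
force: [-2.5, -0.8, 5.6]
opening: 0.0537
gripper_force: 35.0
```

```bash
python3 -c "
from plant import *
s=read_state();print(s['force'],s['wrist_torque'],s['q'][5],s['joint_torque'][5],s['orientation'])"
```

```text
[-2.47190434 -0.79292881  5.57183713] [-0.18088555  0.38110971 -0.04168807] 0.5662029283804001 1.6194342076778412 [-3.00089370e+00 -9.28716866e-01 -5.23271088e-04]
```

Call:
servo_tool --increments '[{"slide":[0,0,0],"dr":[0,0,0.1],"jaw":1},{"slide":[0,0,0],"dr":[0,0,0.2],"jaw":1},{"slide":[0,0,0],"dr":[0,0,0.2],"jaw":1}]'

```text
t: 13.55
tool_pos: [0.5163, -0.1651, 0.2923]
orientation: [-3.078, -0.626, 0.001]
force: [-2.6, -2.1, 5.1]
opening: 0.0537
gripper_force: 35.0
```

```bash
python3 -c "
from plant import *
s=read_state();print(s['force'],s['wrist_torque'],s['q'][5],s['joint_torque'][5],s['orientation'])"
```

```text
[-2.61655908 -2.07796711  5.08418155] [-0.32361456  0.60743318  0.31225844] 0.7657068805658741 1.956499144434929 [-3.07847332e+00 -6.25580222e-01  5.42099378e-04]
```

Call:
servo_tool --increments '[{"slide":[0,0,0],"dr":[0,0,0.06],"jaw":1},{"slide":[0,0,0],"dr":[0,0,0.12],"jaw":1},{"slide":[0,0,0],"dr":[0,0,0.12],"jaw":1}]'

```text
t: 13.85
tool_pos: [0.5163, -0.1652, 0.2923]
orientation: [3.11, 0.443, -0.001]
force: [-2.8, -2.5, 5.9]
opening: 0.0539
gripper_force: 35.0
```

```bash
python3 -c "
from plant import *
s=read_state();print(s['force'],s['wrist_torque'],s['q'][5],s['joint_torque'][5],s['orientation'])"
```

```text
[-2.81272671 -2.5122891   5.89733653] [-0.42822195  0.61271969  0.74383896] 0.8838683713726924 1.721315123140812 [ 3.11004893e+00  4.42916860e-01 -6.97370885e-04]
```

Call:
servo_tool --increments '[{"slide":[0,0,0],"dr":[0,0,0.05],"jaw":1},{"slide":[0,0,0],"dr":[0,0,0.05],"jaw":1}]'

```text
t: 14.05
tool_pos: [0.5163, -0.1652, 0.2923]
orientation: [3.12, 0.366, -0.001]
force: [-3.5, -2.3, 6.0]
opening: 0.054
gripper_force: 35.0
```

```bash
python3 -c "
from plant import *
s=read_state();print(s['force'],s['wrist_torque'],s['q'][5],s['joint_torque'][5],s['orientation'])"
```

```text
[-3.5228617  -2.31243939  5.95912693] [-0.51752338  0.60506338  0.78906433] 0.9333863816901506 1.5328221023082733 [ 3.12000688e+00  3.65729471e-01 -7.25030323e-04]
```

Call:
servo_tool --increments '[{"slide":[0,0,-1],"dr":[0,0,0],"jaw":1},{"slide":[0,0,-2.3],"dr":[0,0,-0.02],"jaw":1},{"slide":[0,0,-2.3],"dr":[0,0,-0.02],"jaw":1},{"slide":[0,0,-2.3],"dr":[0,0,-0.02],"jaw":1}]'

```text
t: 14.45
tool_pos: [0.5162, -0.1652, 0.294]
orientation: [-3.116, -0.398, 0.001]
force: [-2.9, -3.4, 1.4]
opening: 0.054
gripper_force: 35.0
```

Call:
servo_tool --increments '[{"slide":[0,0,0],"dr":[0,0,0],"jaw":0.4},{"slide":[0,0,0],"dr":[0,0,0],"jaw":0.2},{"slide":[0,0,0],"dr":[0,0,0],"jaw":0},{"slide":[0,0,0],"dr":[0,0,0],"jaw":0},{"slide":[0,0,0],"dr":[0,0,0],"jaw":0},{"slide":[0,0,-15],"dr":[0,0,0],"jaw":0},{"slide":[0,0,-45],"dr":[0,0,0],"jaw":0},{"slide":[0,0,-90],"dr":[0,0,0],"jaw":0},{"slide":[-45,0,-120],"dr":[0,0,0],"jaw":0},{"slide":[-90,0,-120],"dr":[0,0,0],"jaw":0},{"slide":[-120,0,-120],"dr":[0,0,0],"jaw":0},{"slide":[-120,0,-120],"dr":[0,0,0],"jaw":0}]'

```text
t: 15.65
tool_pos: [0.3979, -0.1961, 0.4163]
orientation: [3.115, 0.394, 0.002]
force: [-0.5, 0.5, -0.1]
opening: 0.093
gripper_force: 0.0
```

Run:
```python
from h import *
p,d=read_camera('scene');C=cloud('scene',d);K,R,t=cam('scene');q=R@[.5145,-.165,.11]+t;u,v=(K@q)[:2]/q[2];u,v=int(u),int(v)
m=(np.hypot(C[...,0]-.5155,C[...,1]+.166)<.02)&(C[...,2]>.11)&(C[...,2]<.2);print(m.sum(),C[m].mean(0),np.median(C[m][:,2]))
cr=cv2.resize(p[v-40:v+40,u-40:u+40],(384,384),interpolation=cv2.INTER_CUBIC)
cv2.imwrite('pics/end.png',cv2.cvtColor(np.hstack([cr,cv2.resize(p,(400,384))]),cv2.COLOR_RGB2BGR))
```

```text
163 [ 0.51609336 -0.16639332  0.1339117 ] 0.1339753829870591
```

View pics/end.png

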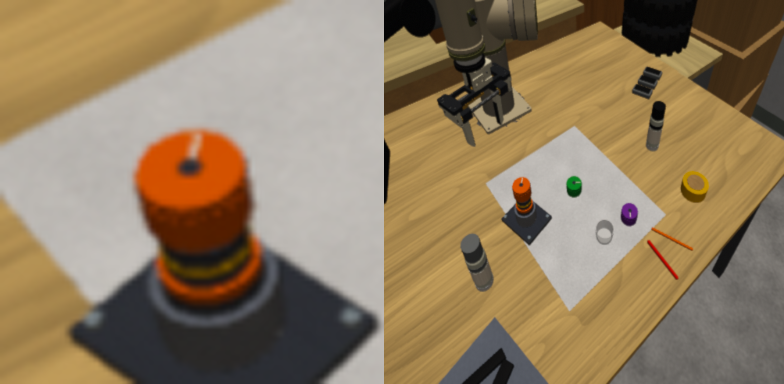

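The cap (crop 193,170) sits level on the reservoir with its top at z ≈ 0.134, about 10 mm above the rim as expected when home. The cans, tub and look-alikes have not moved.

```bash
python3 -c "
from plant import *
print(close_job())"
```

```text
the job is handed in; nothing more can be done
None
```

The orange cap is screwed fully home on the reservoir and released, nothing else was moved, and the job is handed in; downward force stayed at about 10 N and it took about 16 s.

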